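# Size specimen mounts in a stepped gauge and return them to their trays

## Robot

A 6-joint arm with a two-finger parallel gripper is mounted at the origin on the work surface. World frame = base frame: x ahead of the robot, y to its left, z up, the work surface at z = 0. Lengths are in m, angles in rad, forces in N, time in s.
With the tool pointing down it reaches from about 0.4 to 0.825 m from the base axis. Payload 7 kg.
Tool frame: the origin (TCP) lies between the finger pads; the fingertips stand 8 mm ahead of it and the grasp point (between the pads) lies 11 mm behind it (arm.finger_overhang is the distance from the TCP to the fingertips, in m); z points along the fingers, y is the line along which they close (so a half turn about z gives the same grasp; the last joint's range is limited). The gripper opens to 88 mm and grips with 3 to 60 N. Pads are 19 mm wide; open, the fingers measure 130 mm over their backs; the gripper's body (78 mm by 193 mm) begins 47 mm behind the grasp point.
Start: joints at [1.468, 0.359, 0.012, 0, -1.224, -0.288], TCP at [0.257, 0.624, 0.235] pointing down, gripper open.
Joint ranges: [-3.07, 3.07], [-1.43, 2.12], [-1.02, 1.25], [-3.03, 1.67], [-3.05, -0], [-3.03, 3.03]. Speed limits (rad/s): [2.39, 2.39, 3.01, 3.14, 3.14, 3.14].

## Interface

Orientations are given as [roll, pitch, yaw] about the fixed x, y, z axes, in that order (R = Rz(yaw) Ry(pitch) Rx(roll)).
In Python, from station import arm gives the robot as it stands.
- The arm moves only by the tool move_arm, never from a script. Its argument "rows" is text: rows parted by semicolons, each of 7 numbers parted by spaces: the turn, a rotation vector about the tool's x, y, z in degrees, then the shift along the tool's x, y, z in m, then the finger opening in m, from 0 to 0.0876. A call has 1 to 8 rows; each row shifts and turns the commanded pose from where the row before left it, along the tool's axes as they then stand; what a row does not reach is not made up. A row lasts 1/8 s, in which the tool goes at most 62.5 mm and 10.7 degrees, less where a joint would pass 70% of its speed; a pose out of reach is approached as far as the arm can. A call is refused whole if a number of a shift passes 0.0625 or a number of a turn 10.7, either way. A call with a gripper value outside its range is refused whole. The fingers move at their own pace and stop on an object; "squeeze" is the grip in N (left out, the last holds). Time passes only in rows, so rows that do not move let the fingers close. It gives the time, the measured TCP pose, the force, the opening and the grip force at its end, in the units of the state.
- arm.get_state(): the state, without advancing time (a new reading comes with each control period).
- arm.grab_frame(name): name is "scene" or "top" or "wrist"; returns (picture, depth): 480x640x3 uint8, blue, green, red; 480x640 float32, m along the optical axis (not along the pixel's ray), 0 where there is no reading.
- arm.camera_model(name): a dict with "mtx" (3x3 intrinsics, pixels), "camera_from_world" (4x4, takes a point from world to camera coordinates); the wrist camera has in their place "mount" (4x4, takes a point from camera to tool coordinates, whose origin is the TCP and whose axes are the flange's). Camera axes: x right, y down, z forward; pixel columns grow to the right and rows downward; lengths in m; the calibration is good to about 2 mm. A picture is of the moment at which its call begins: read the wrist's pose just before it. camera_model takes no time and is no camera call.
- arm.job_done(): hands the job in; it is judged then, once.
The state is a dict: "t": time; "q": joint angles; "qd": joint speeds; "joint_efforts": joint torques, N m; "eef_pos": TCP position; "ee_rot": TCP orientation; "force": force on the tool from outside, world axes, zero at the start; "moment": the same for the moment, N m; "width": finger opening in m; "gripper_force": force on a finger pad.
Only numpy, scipy, OpenCV 4.12 (cv2) and the standard library are available. Lean on these libraries where they do the work, as an engineer would, in place of code of your own. Each camera call takes 0.05 s, during which the arm holds its last target. There are 200 camera calls.

## Task

The four or five resin specimen mounts on the inspection mat must go back into storage by diameter. Working along the row from left to right as the robot sees it, try each mount in the stepped gauge, first in the smallest bore and then in the next ones up, until it goes down into one and sits there when you let go of it (never let it into a bore bigger than the first that takes it); then set it down, polished face up and flat on the floor of the storage tray whose label has as many dots as that bore. Leave the glass dish, the jar and the slide box (if there) where they are.

Things in the scene. Friction and masses are not known exactly. Their poses are not given: they have to be found in the camera images.
- first_p_mid (a point): Centre, half-way up, of a black resin mount: upright cylinder 22 mm high, 25, 30, 35 or 40 mm across (not told), 20 to 80 g, metal showing in its polished upper face; z out of that face. It is the first from the left (+y) in the row about 78 mm apart on the blue-grey mat (100 x 370 x 3 mm, fixed) at the start. Exactly one of first_p, first_q, first_r is there; the rest read None.
- first_q_mid (a point): As first_p_mid, in the same place instead of it: a mount of another size.
- first_r_mid (a point): As first_p_mid, in the same place instead of it: a mount of another size.
- second_p_mid (a point): Centre, half-way up, of a mount like first_p. It is the second from the left (+y) in the row on the mat at the start. Exactly one of second_p, second_q, second_r is there; the rest read None.
- second_q_mid (a point): As second_p_mid, in the same place instead of it: a mount of another size.
- second_r_mid (a point): As second_p_mid, in the same place instead of it: a mount of another size.
- third_p_mid (a point): Centre, half-way up, of a mount like first_p. It is the third from the left (+y) in the row on the mat at the start. Exactly one of third_p, third_q is there; the rest read None.
- third_q_mid (a point): As third_p_mid, in the same place instead of it: a mount of another size.
- fourth_p_mid (a point): Centre, half-way up, of a mount like first_p. It is the fourth from the left (+y) in the row on the mat at the start. Exactly one of fourth_p, fourth_q is there; the rest read None.
- fourth_q_mid (a point): As fourth_p_mid, in the same place instead of it: a mount of another size.
- fifth_p_mid (a point): Centre, half-way up, of a mount like first_p. It is the fifth from the left (+y) in the row on the mat at the start. This place is sometimes empty: at most one of fifth_p, fifth_q is there; the rest read None.
- fifth_q_mid (a point): As fifth_p_mid, in the same place instead of it: a mount of another size.
- gauge: The stepped gauge: fixed aluminium plate 10 mm thick, 240 mm long, with four round blind bores 6 mm deep, 60 mm apart, marked with 1 to 4 black dots in order of size. Origin at the middle of its underside; bores 1 to 4 run along its -y (bore 1, the smallest, at the left end); its outline widens in steps towards the robot from 56 to 71 mm.
- bore1 (a point): Centre of the mouth of the gauge bore with 1 dot(s), level with the plate's top: diameter 27.6 mm, for 25 mm mounts; floor 6 mm below. A mount of the next size up cannot enter.
- tray1_floor (a point): Centre of the inner floor of the white storage tray with 1 dot(s) on the label at its end towards the robot: inside 154 mm (x) by 60 mm (y), walls 3 mm thick, 6 mm above the floor. The four trays stand fixed side by side, 70 mm apart, their order changes. Room for three mounts along x, 52 mm apart (fingers closing along y); at most three are of one size.
- bore2 (a point): Centre of the mouth of the gauge bore with 2 dot(s), level with the plate's top: diameter 32.6 mm, for 30 mm mounts; floor 6 mm below. A mount of the next size up cannot enter.
- tray2_floor (a point): Centre of the inner floor of the white storage tray with 2 dot(s) on the label at its end towards the robot: inside 154 mm (x) by 60 mm (y), walls 3 mm thick, 6 mm above the floor. The four trays stand fixed side by side, 70 mm apart, their order changes. Room for three mounts along x, 52 mm apart (fingers closing along y); at most three are of one size.
- bore3 (a point): Centre of the mouth of the gauge bore with 3 dot(s), level with the plate's top: diameter 37.6 mm, for 35 mm mounts; floor 6 mm below. A mount of the next size up cannot enter.
- tray3_floor (a point): Centre of the inner floor of the white storage tray with 3 dot(s) on the label at its end towards the robot: inside 154 mm (x) by 60 mm (y), walls 3 mm thick, 6 mm above the floor. The four trays stand fixed side by side, 70 mm apart, their order changes. Room for three mounts along x, 52 mm apart (fingers closing along y); at most three are of one size.
- bore4 (a point): Centre of the mouth of the gauge bore with 4 dot(s), level with the plate's top: diameter 42.6 mm, for 40 mm mounts; floor 6 mm below. A mount of the next size up cannot enter.
- tray4_floor (a point): Centre of the inner floor of the white storage tray with 4 dot(s) on the label at its end towards the robot: inside 154 mm (x) by 60 mm (y), walls 3 mm thick, 6 mm above the floor. The four trays stand fixed side by side, 70 mm apart, their order changes. Room for three mounts along x, 52 mm apart (fingers closing along y); at most three are of one size.
- dish: Closed glass dish, 68 mm across, 14 mm high, origin under its centre; not to be disturbed.
- jar: Small jar with white cap, 52 mm across, 58 mm high, origin under its centre; not to be disturbed.
- slidebox: White box for glass slides, 82 x 32 x 30 mm, origin under its centre; sometimes absent; not to be disturbed.
Not all that is in view belongs to the job. What is shaped like the part that bears fifth_p_mid but red is not meant.

How it is judged:
On the way, in this order (a step that is already met when the one before it is completed fails the run):
1. the first mount, if too big for the smallest bore, has been tried on it (centred within 12 mm, underside down to the plate within 2.5 mm) (((horizontal distance between first_p_mid and bore1 below 0.012 m and z of first_p_mid in the frame of gauge below 0.0235 m) or (horizontal distance between first_q_mid and bore1 below 0.012 m and z of first_q_mid in the frame of gauge below 0.0235 m) or (horizontal distance between first_r_mid and bore1 below 0.012 m and z of first_r_mid in the frame of gauge below 0.0235 m))), for 0.05 s.
2. the first mount has gone down into the bore of its own size (at least 4.5 mm of the 6 mm) and has been let go there (((horizontal distance between first_p_mid and bore3 below 0.004 m and z of first_p_mid in the frame of gauge below 0.0165 m and contact force between the fingers and first_p below 0.1 N) or (horizontal distance between first_q_mid and bore2 below 0.004 m and z of first_q_mid in the frame of gauge below 0.0165 m and contact force between the fingers and first_q below 0.1 N) or (horizontal distance between first_r_mid and bore4 below 0.004 m and z of first_r_mid in the frame of gauge below 0.0165 m and contact force between the fingers and first_r below 0.1 N))), for 0.1 s.
3. the second mount, if too big for the smallest bore, has been tried on it (centred within 12 mm, underside down to the plate within 2.5 mm) (((horizontal distance between second_p_mid and bore1 below 0.012 m and z of second_p_mid in the frame of gauge below 0.0235 m) or (horizontal distance between second_r_mid and bore1 below 0.012 m and z of second_r_mid in the frame of gauge below 0.0235 m))), for 0.05 s.
4. the second mount has gone down into the bore of its own size (at least 4.5 mm of the 6 mm) and has been let go there (((horizontal distance between second_p_mid and bore4 below 0.004 m and z of second_p_mid in the frame of gauge below 0.0165 m and contact force between the fingers and second_p below 0.1 N) or (horizontal distance between second_q_mid and bore1 below 0.004 m and z of second_q_mid in the frame of gauge below 0.0165 m and contact force between the fingers and second_q below 0.1 N) or (horizontal distance between second_r_mid and bore2 below 0.004 m and z of second_r_mid in the frame of gauge below 0.0165 m and contact force between the fingers and second_r below 0.1 N))), for 0.1 s.
5. the third mount, if too big for the smallest bore, has been tried on it (centred within 12 mm, underside down to the plate within 2.5 mm) ((horizontal distance between third_q_mid and bore1 below 0.012 m and z of third_q_mid in the frame of gauge below 0.0235 m)), for 0.05 s.
6. the third mount has gone down into the bore of its own size (at least 4.5 mm of the 6 mm) and has been let go there (((horizontal distance between third_p_mid and bore1 below 0.004 m and z of third_p_mid in the frame of gauge below 0.0165 m and contact force between the fingers and third_p below 0.1 N) or (horizontal distance between third_q_mid and bore3 below 0.004 m and z of third_q_mid in the frame of gauge below 0.0165 m and contact force between the fingers and third_q below 0.1 N))), for 0.1 s.
7. the fourth mount, if too big for the smallest bore, has been tried on it (centred within 12 mm, underside down to the plate within 2.5 mm) (((horizontal distance between fourth_p_mid and bore1 below 0.012 m and z of fourth_p_mid in the frame of gauge below 0.0235 m) or (horizontal distance between fourth_q_mid and bore1 below 0.012 m and z of fourth_q_mid in the frame of gauge below 0.0235 m))), for 0.05 s.
8. the fourth mount has gone down into the bore of its own size (at least 4.5 mm of the 6 mm) and has been let go there (((horizontal distance between fourth_p_mid and bore4 below 0.004 m and z of fourth_p_mid in the frame of gauge below 0.0165 m and contact force between the fingers and fourth_p below 0.1 N) or (horizontal distance between fourth_q_mid and bore2 below 0.004 m and z of fourth_q_mid in the frame of gauge below 0.0165 m and contact force between the fingers and fourth_q below 0.1 N))), for 0.1 s.
9. the fifth mount, if too big for the smallest bore, has been tried on it (centred within 12 mm, underside down to the plate within 2.5 mm) ((horizontal distance between fifth_q_mid and bore1 below 0.012 m and z of fifth_q_mid in the frame of gauge below 0.0235 m)), for 0.05 s.
10. the fifth mount has gone down into the bore of its own size (at least 4.5 mm of the 6 mm) and has been let go there (((horizontal distance between fifth_p_mid and bore1 below 0.004 m and z of fifth_p_mid in the frame of gauge below 0.0165 m and contact force between the fingers and fifth_p below 0.1 N) or (horizontal distance between fifth_q_mid and bore3 below 0.004 m and z of fifth_q_mid in the frame of gauge below 0.0165 m and contact force between the fingers and fifth_q below 0.1 N))), for 0.1 s.
At the end, for the whole second after the job is handed in: Every mount that was on the mat lies upright (within 0.15 rad, polished face up) on the floor of the tray with the dots of its own size, its centre within 67 mm along and 24 mm across of the tray's middle and within 2.5 mm of its resting height (x of first_p_mid in the frame of tray3_floor between -0.067 and 0.067 m and y of first_p_mid in the frame of tray3_floor between -0.024 and 0.024 m and z of first_p_mid in the frame of tray3_floor between 0.008 and 0.0135 m and angle between each of first_p_mid, first_q_mid, first_r_mid, second_p_mid, second_q_mid, second_r_mid, third_p_mid, third_q_mid, fourth_p_mid, fourth_q_mid, fifth_p_mid, fifth_q_mid's own z axis and vertical below 0.15 rad and x of first_q_mid in the frame of tray2_floor between -0.067 and 0.067 m and y of first_q_mid in the frame of tray2_floor between -0.024 and 0.024 m and z of first_q_mid in the frame of tray2_floor between 0.008 and 0.0135 m and x of first_r_mid in the frame of tray4_floor between -0.067 and 0.067 m and y of first_r_mid in the frame of tray4_floor between -0.024 and 0.024 m and z of first_r_mid in the frame of tray4_floor between 0.008 and 0.0135 m and x of second_p_mid in the frame of tray4_floor between -0.067 and 0.067 m and y of second_p_mid in the frame of tray4_floor between -0.024 and 0.024 m and z of second_p_mid in the frame of tray4_floor between 0.008 and 0.0135 m and x of second_q_mid in the frame of tray1_floor between -0.067 and 0.067 m and y of second_q_mid in the frame of tray1_floor between -0.024 and 0.024 m and z of second_q_mid in the frame of tray1_floor between 0.008 and 0.0135 m and x of second_r_mid in the frame of tray2_floor between -0.067 and 0.067 m and y of second_r_mid in the frame of tray2_floor between -0.024 and 0.024 m and z of second_r_mid in the frame of tray2_floor between 0.008 and 0.0135 m and x of third_p_mid in the frame of tray1_floor between -0.067 and 0.067 m and y of third_p_mid in the frame of tray1_floor between -0.024 and 0.024 m and z of third_p_mid in the frame of tray1_floor between 0.008 and 0.0135 m and x of third_q_mid in the frame of tray3_floor between -0.067 and 0.067 m and y of third_q_mid in the frame of tray3_floor between -0.024 and 0.024 m and z of third_q_mid in the frame of tray3_floor between 0.008 and 0.0135 m and x of fourth_p_mid in the frame of tray4_floor between -0.067 and 0.067 m and y of fourth_p_mid in the frame of tray4_floor between -0.024 and 0.024 m and z of fourth_p_mid in the frame of tray4_floor between 0.008 and 0.0135 m and x of fourth_q_mid in the frame of tray2_floor between -0.067 and 0.067 m and y of fourth_q_mid in the frame of tray2_floor between -0.024 and 0.024 m and z of fourth_q_mid in the frame of tray2_floor between 0.008 and 0.0135 m and x of fifth_p_mid in the frame of tray1_floor between -0.067 and 0.067 m and y of fifth_p_mid in the frame of tray1_floor between -0.024 and 0.024 m and z of fifth_p_mid in the frame of tray1_floor between 0.008 and 0.0135 m and x of fifth_q_mid in the frame of tray3_floor between -0.067 and 0.067 m and y of fifth_q_mid in the frame of tray3_floor between -0.024 and 0.024 m and z of fifth_q_mid in the frame of tray3_floor between 0.008 and 0.0135 m); the robot touches nothing.
It fails at once if a mount goes more than 3 mm down into a bore bigger than its own ((horizontal distance between first_p_mid and bore4 below 0.01 m and z of first_p_mid in the frame of gauge below 0.018 m) or (horizontal distance between first_q_mid and bore3 below 0.01 m and z of first_q_mid in the frame of gauge below 0.018 m) or (horizontal distance between first_q_mid and bore4 below 0.01 m and z of first_q_mid in the frame of gauge below 0.018 m) or (horizontal distance between second_q_mid and bore2 below 0.01 m and z of second_q_mid in the frame of gauge below 0.018 m) or (horizontal distance between second_q_mid and bore3 below 0.01 m and z of second_q_mid in the frame of gauge below 0.018 m) or (horizontal distance between second_q_mid and bore4 below 0.01 m and z of second_q_mid in the frame of gauge below 0.018 m) or (horizontal distance between second_r_mid and bore3 below 0.01 m and z of second_r_mid in the frame of gauge below 0.018 m) or (horizontal distance between second_r_mid and bore4 below 0.01 m and z of second_r_mid in the frame of gauge below 0.018 m) or (horizontal distance between third_p_mid and bore2 below 0.01 m and z of third_p_mid in the frame of gauge below 0.018 m) or (horizontal distance between third_p_mid and bore3 below 0.01 m and z of third_p_mid in the frame of gauge below 0.018 m) or (horizontal distance between third_p_mid and bore4 below 0.01 m and z of third_p_mid in the frame of gauge below 0.018 m) or (horizontal distance between third_q_mid and bore4 below 0.01 m and z of third_q_mid in the frame of gauge below 0.018 m) or (horizontal distance between fourth_q_mid and bore3 below 0.01 m and z of fourth_q_mid in the frame of gauge below 0.018 m) or (horizontal distance between fourth_q_mid and bore4 below 0.01 m and z of fourth_q_mid in the frame of gauge below 0.018 m) or (horizontal distance between fifth_p_mid and bore2 below 0.01 m and z of fifth_p_mid in the frame of gauge below 0.018 m) or (horizontal distance between fifth_p_mid and bore3 below 0.01 m and z of fifth_p_mid in the frame of gauge below 0.018 m) or (horizontal distance between fifth_p_mid and bore4 below 0.01 m and z of fifth_p_mid in the frame of gauge below 0.018 m) or (horizontal distance between fifth_q_mid and bore4 below 0.01 m and z of fifth_q_mid in the frame of gauge below 0.018 m)).
It fails at once if the dish, jar or slide box is moved more than 20 mm (distance of any of dish, jar, slidebox from where it was at the start of the episode above 0.02 m).
Of first_p, first_q, first_r only 1 to 1 are there at a start; the rules pass over those that are not, and their reading is None.
Of second_p, second_q, second_r only 1 to 1 are there at a start; the rules pass over those that are not, and their reading is None.
Of third_p, third_q only 1 to 1 are there at a start; the rules pass over those that are not, and their reading is None.
Of fourth_p, fourth_q only 1 to 1 are there at a start; the rules pass over those that are not, and their reading is None.
Of fifth_p, fifth_q, slidebox only 1 to 1 are there at a start; the rules pass over those that are not, and their reading is None.
At some moment in a run one of first_p, first_q, first_r, second_p, second_q, second_r, third_p, third_q, fourth_p, fourth_q may be knocked a few centimetres aside while the robot is not near it.
Once in a run the grip may slacken for a moment while it holds something.
It also fails if it takes over 210 s, if anything falls off the work surface, if the arm or the gripper's body presses on something with over 40 N, if the wrist force passes 120 N, or if a joint passes its speed limit or range.

## Working session

There is one attempt and no reset: what is moved stays moved. The work goes in short steps, Python scripts to look and compute and a tool call to move; the robot and the scene stay as the last step left them, time stands still between calls to the robot, and variables do not carry over. Pictures are saved under pics/ and viewed, at most 14 in all, crops included, and the job is handed in when it is done.

Besides the shell and the picture viewer there is one more tool, called after "Call:" as name(argument=value, ...) on one line, values as JSON. move_arm: Moves the arm, as the interface text tells. Its arguments: {"type":"object","properties":{"rows":{"type":"string"},"squeeze":{"type":"number"}},"required":["rows"]}

```bash
mkdir -p pics; ls
python3 - <<'E'
from station import arm
import cv2
s=arm.get_state();print(s)
for n in("scene","top"):
    p,d=arm.grab_frame(n);cv2.imwrite(f"pics/{n}0.png",p)
    import numpy as np
    np.save(f"pics/{n}0.npy",d)
    print(n,arm.camera_model(n))
print(arm.camera_model("wrist"))
E
```

```text
pics
{'t': 0.0, 'q': array([ 1.46807904e+00,  3.59394372e-01,  1.10478396e-02, -3.35233985e-04,
       -1.22409129e+00, -2.88105019e-01]), 'qd': array([ 0.00040143, -0.0006792 , -0.00070564, -0.00239687, -0.00019499,
       -0.00010993]), 'joint_efforts': array([ 1.28761814e-03, -5.82714915e+01,  2.93049502e+01,  6.99714258e+00,
        6.76459749e-03, -1.57782697e-04]), 'eef_pos': array([0.25698487, 0.62364996, 0.23361572]), 'ee_rot': array([ 3.13992927e+00, -1.64299727e-04, -3.90936336e-01]), 'force': array([0.26203985, 0.15858288, 0.07200438]), 'moment': array([-0.0211801 ,  0.01486144,  0.00827445]), 'gripper_force': 0.0, 'width': 0.0876386890613662}
scene {'mtx': array([[550.85896997,   0.        , 320.53417686],
       [  0.        , 550.85896997, 235.00682255],
       [  0.        ,   0.        ,   1.        ]]), 'camera_from_world': array([[ 0.77149871,  0.63622819,  0.00185356, -0.39577632],
       [ 0.51099998, -0.61790443, -0.59755597, -0.26785725],
       [-0.37903663,  0.46196082, -0.80182506,  1.45231172],
       [ 0.        ,  0.        ,  0.        ,  1.        ]])}
t
[... 246 characters left out ...]
,
       [-0.98105089, -0.01134869, -0.19341756,  0.51188753],
       [ 0.19328882,  0.01152631, -0.98107419,  1.42043334],
       [ 0.        ,  0.        ,  0.        ,  1.        ]])}
{'mtx': array([[420.83314537,   0.        , 310.54773417],
       [  0.        , 420.83314537, 240.35811698],
       [  0.        ,   0.        ,   1.        ]]), 'mount': array([[-4.79981403e-04, -9.64178792e-01, -2.65252761e-01,
         7.12790074e-02],
       [ 9.99999874e-01, -5.01299900e-04,  1.26724028e-05,
         7.25507574e-04],
       [-1.45189644e-04, -2.65252721e-01,  9.64178911e-01,
        -1.50956643e-01],
       [ 0.00000000e+00,  0.00000000e+00,  0.00000000e+00,
         1.00000000e+00]])}
```

View pics/top0.png

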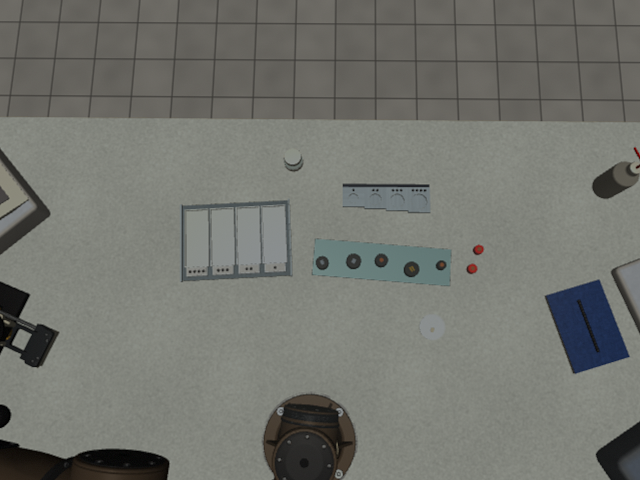

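View pics/scene0.png

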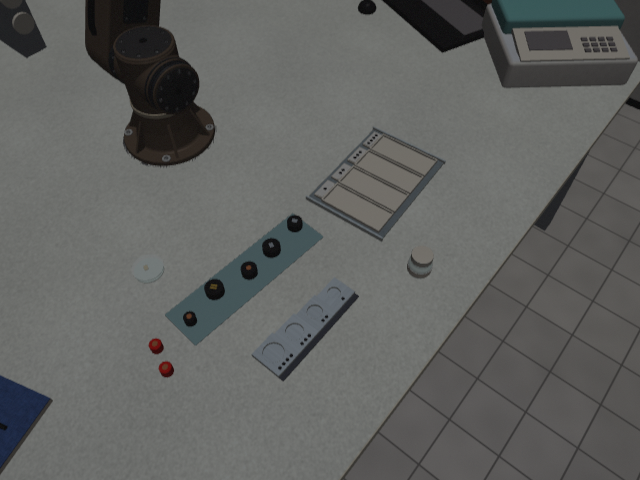

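Top view: trays left to right at (197..275, 240), labels near row 270, apparently 4, 3, 2, 1 dots. The five mounts are at about (322,263), (354,261), (381,260), (411,269), (441,265). The gauge is at (387,198), the jar at (292,160) and the dish at (432,326). No slide box is visible. I'll enlarge this to read it more closely.

```bash
cat > h.py <<'E'
from station import arm
import cv2, numpy as np
from scipy.spatial.transform import Rotation as R
def ray(K,T,px,z):
    "pixel -> world at height z; T camera_from_world"
    d=T[:3,:3].T@np.linalg.inv(K)@np.array([px[0],px[1],1.]); c=-T[:3,:3].T@T[:3,3]
    return c+d*(z-c[2])/d[2]
def fixed(n,px,z):
    m=arm.camera_model(n); return ray(m["mtx"],m["camera_from_world"],px,z)
def wcam(s):
    m=arm.camera_model("wrist"); T=np.eye(4); T[:3,:3]=R.from_euler("xyz",s["ee_rot"]).as_matrix(); T[:3,3]=s["eef_pos"]
    return m["mtx"],np.linalg.inv(T@m["mount"])
def tool(s,p):
    "world point -> tool coords"
    return R.from_euler("xyz",s["ee_rot"]).as_matrix().T@(np.asarray(p)-s["eef_pos"])
E
python3 - <<'E'
from h import *
p=cv2.imread("pics/top0.png")
c=cv2.resize(p[180:295,170:460],None,fx=2.75,fy=2.75,interpolation=cv2.INTER_CUBIC)
cv2.imwrite("pics/top0c.png",c)
g=p.max(2)
m=((g<75)*255).astype(np.uint8); m[:240]=0;m[282:]=0;m[:,:312]=0;m[:,452:]=0
n,l,st,ce=cv2.connectedComponentsWithStats(m)
for i in range(1,n):
    if st[i,4]>20: print(ce[i],st[i], fixed("top",ce[i],.02))
E
```

```text
[353.         261.12658228] [346 254  15  15 158] [ 0.46127482 -0.11176747  0.02      ]
[380.66666667 260.16666667] [375 254  13  13 120] [ 0.46474499 -0.18552228  0.02      ]
[321.8362069  262.75862069] [316 256  13  14 116] [ 0.45587932 -0.02869064  0.02      ]
[440.33898305 265.11864407] [436 261  10   9  59] [ 0.45330074 -0.34404342  0.02      ]
[410.84810127 269.12025316] [404 262  15  15 158] [ 0.44161405 -0.26553088  0.02      ]
```

View pics/top0c.png

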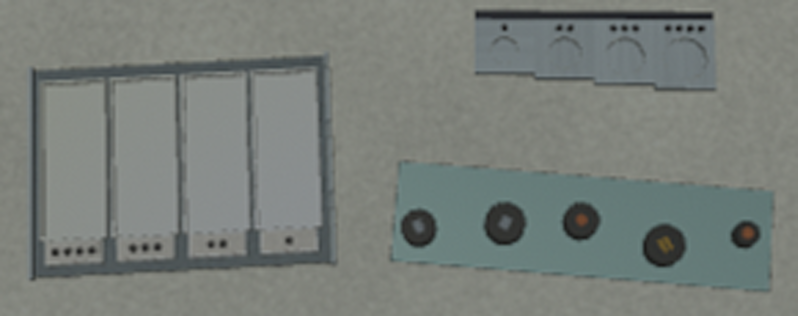

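The crop confirms the tray order 4, 3, 2, 1 from left to right, and gauge bores 1 to 4 from left to right at crop (504..685, 55). Now rough world positions.

Run:
```python
from h import *
f=lambda u,v,z:print((u,v),np.round(fixed("top",(170+u/2.75,180+v/2.75),z),4))
for u,v in[(45,80),(104,78),(45,238),(105,236),(115,76),(176,74),(187,74),(247,70),(253,70),(320,66),(253,230),(320,226)]: f(u,v,.003)
print("gauge")
for u,v in[(504,27),(565,27),(625,27),(685,27),(504,50),(565,53),(625,57),(685,58),(475,18),(714,18),(475,73),(715,90)]: f(u,v,.01)
print("jar",fixed("top",(292,158),.05),"dish",fixed("top",(432,326),.01))
d=np.load("pics/top0.npy");print(d[240,197],d[240,275],d[200,190],d[205,375],d[270,370],d[300,370])
m=arm.camera_model("top");T=np.linalg.inv(m["camera_from_world"])
for u,v in[(197,240),(275,240),(248,240),(370,204),(395,206),(370,270),(370,300),(250,320)]:
    p=np.linalg.inv(m["mtx"])@[u,v,1]*d[v,u];print((u,v),(T[:3,:3]@p+T[:3,3]).round(4))
```

```text
(45, 80) [0.6036 0.3473 0.003 ]
(104, 78) [0.6063 0.2881 0.003 ]
(45, 238) [0.4438 0.3374 0.003 ]
(105, 236) [0.4465 0.2785 0.003 ]
(115, 76) [0.6085 0.2772 0.003 ]
(176, 74) [0.6112 0.2161 0.003 ]
(187, 74) [0.6114 0.205  0.003 ]
(247, 70) [0.6162 0.145  0.003 ]
(253, 70) [0.6162 0.1389 0.003 ]
(320, 66) [0.6211 0.0719 0.003 ]
(253, 230) [0.4542 0.1332 0.003 ]
(320, 226) [0.4589 0.0675 0.003 ]
gauge
(504, 27) [ 0.6616 -0.1121  0.01  ]
(565, 27) [ 0.6622 -0.1731  0.01  ]
(625, 27) [ 0.6629 -0.2332  0.01  ]
(685, 27) [ 0.6635 -0.2931  0.01  ]
(504, 50) [ 0.6378 -0.1122  0.01  ]
(565, 53) [ 0.6353 -0.173   0.01  ]
(625, 57) [ 0.6318 -0.2328  0.01  ]
(685, 58) [ 0.6315 -0.2925  0.01  ]
(475, 18) [ 0.6707 -0.083   0.01  ]
(714, 18) [ 0.6732 -0.3223  0.01  ]
(475, 73) [ 0.6138 -0.0834  0.01  ]
(715, 90) [ 0.599  -0.3216  0.01  ]
jar [0.73773261 0.05599535 0.05      ] dish [ 0.29318882 -0.31994577  0.01      ]
1.5102173 1.5152466 1.5538744 1.5373605 1.5048425 1.4942443
(197, 240) [0.5151 0.3102 0.0136]
(275, 240) [0.5189 0.0997 0.0068]
(248, 240) [0.5172 0.1724 0.0108]
(370, 204) [ 0.621  -0.1579  0.0128]
(395, 206) [ 0.6175 -0.2267  0.0078]
(370, 270) [ 0.4409 -0.1585 -0.001 ]
(370, 300) [ 0.3606 -0.1587 -0.006 ]
(250, 320) [ 0.3033  0.1606 -0.0037]
```

Call:
move_arm(rows="0 0 -7.5 0 0 0 0.087;0 0 -7.5 0 0 0 0.087;0 0 -7.4 0 0 0 0.087;0 0 0 0.022 0.057 0 0.087;0 0 0 0.022 0.057 0 0.087;0 0 0 0.022 0.057 0 0.087;0 0 0 0.022 0.057 0 0.087;0 0 0 0.022 0.057 0 0.087", squeeze=25)

```text
t: 1.1
eef_pos: [0.3674, 0.3371, 0.2344]
ee_rot: [3.141, 0.0, 0.001]
force: [0.8, 0.4, -1.0]
width: 0.0869
gripper_force: 0.0
```

Call:
move_arm(rows="0 0 0 0.022 0.057 0 0.087;0 0 0 0.022 0.057 0 0.087;0 0 0 0.022 0.057 0 0.087;0 0 0 0.022 0.057 0 0.087;0 0 0 0.022 0.057 0 0.087;0 0 0 0.022 0.057 0 0.087;0 0 0 0.022 0.057 0 0.087;0 0 0 0.022 0.057 0 0.087")

```text
t: 2.1
eef_pos: [0.5436, -0.1189, 0.2345]
ee_rot: [-3.141, 0.0, 0.0]
force: [1.4, 0.7, -0.2]
width: 0.0869
gripper_force: 0.0
```

Run:
```python
from h import *
s=arm.get_state();print(s["t"],s["eef_pos"],s["ee_rot"])
p,d=arm.grab_frame("wrist");cv2.imwrite("pics/w1.png",p);np.save("pics/w1.npy",d)
```

```text
2.1 [ 0.54356764 -0.11892042  0.23445718] [-3.14147583e+00  8.57979955e-06  9.56855420e-05]
```

View pics/w1.png

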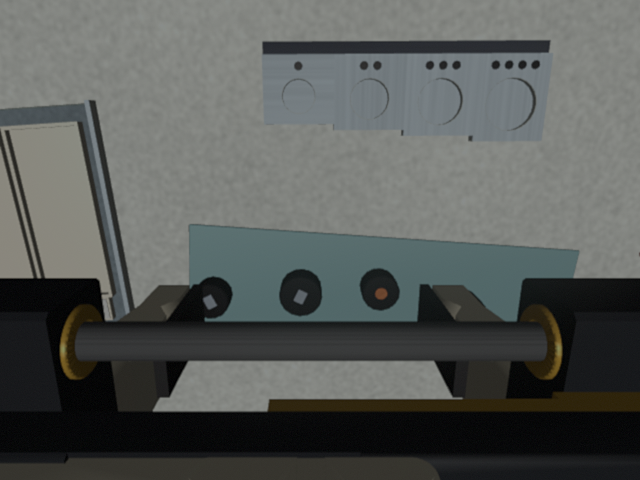

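The gauge is clear: bore centres near (299,97), (370,98), (441,101), (512,103). Mounts 1 to 3 are at (214,297), (301,292) and (380,289). Next, a closer look at the gauge for precise bore centres.

Call:
move_arm(rows="0 0 0 0.019 0.026 0.035 0.087;0 0 0 0.019 0.026 0.035 0.087;0 0 0 0.018 0.028 0.035 0.087;0 0 0 0 0 0 0.087")

```text
t: 2.65
eef_pos: [0.5975, -0.1982, 0.1251]
ee_rot: [-3.141, 0.007, -0.002]
force: [-0.5, 0.1, 0.3]
width: 0.0868
gripper_force: 0.0
```

Run:
```python
from h import *
s=arm.get_state();print(s["t"],s["eef_pos"],s["ee_rot"])
p,d=arm.grab_frame("wrist");cv2.imwrite("pics/w2.png",p);np.save("pics/w2.npy",d)
K,T=wcam(s)
# expected gauge strip
u=[]
for y in(-.07,-.34):
  for x in(.585,.69):
    q=T[:3,:3]@[x,y,.01]+T[:3,3]; q=K@q; u.append(q[:2]/q[2])
u=np.array(u);a=u.min(0).astype(int).clip(0);b=u.max(0).astype(int);print(a,b)
b=np.minimum(b,[640,480]);c=p[a[1]:b[1],a[0]:b[0]];f=780/c.shape[1];print(f)
cv2.imwrite("pics/w2c.png",cv2.resize(c,None,fx=f,fy=f,interpolation=cv2.INTER_CUBIC))
```

```text
2.65 [ 0.59753508 -0.19819926  0.12506883] [-3.14100724e+00  7.23681399e-03 -2.45442263e-03]
[93 84] [548 254]
1.7142857142857142
```

View pics/w2c.png

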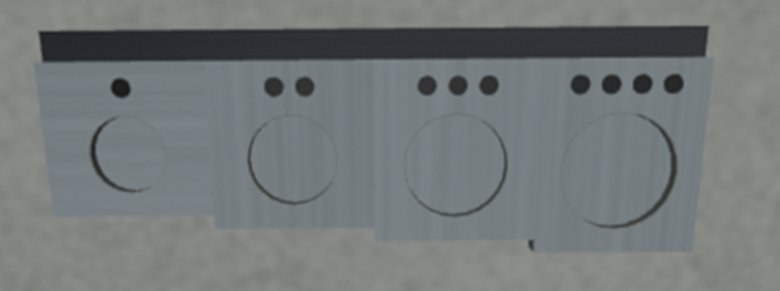

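Bore mouths in the crop: (128,153.5), (292,159), (455.5,164.5), (618,170).

Run:
```python
from h import *
s=arm.get_state();print(s["eef_pos"],s["ee_rot"])
K,T=wcam(s)
B=[]
for u,v in[(128,153.5),(292,159),(455.5,164.5),(618,170)]:
    B.append(ray(K,T,(93+u/1.7142857,84+v/1.7142857),.010))
B=np.array(B);print(B.round(4),np.diff(B,axis=0).round(4))
d=np.load("pics/w2.npy");Ti=np.linalg.inv(T)
for u,v in[(180,175),(300,175),(450,175),(93+128//2+10,84+90),(110,240),(300,240)]:
    q=np.linalg.inv(K)@[u,v,1]*d[v,u];print(u,v,(Ti[:3,:3]@q+Ti[:3,3]).round(4))
```

```text
[ 0.59822393 -0.19757805  0.12721807] [-3.14142735e+00  4.37174391e-03 -1.54720083e-03]
[[ 0.639  -0.1079  0.01  ]
 [ 0.6369 -0.1683  0.01  ]
 [ 0.6347 -0.2289  0.01  ]
 [ 0.6326 -0.2893  0.01  ]] [[-0.0021 -0.0605  0.    ]
 [-0.0022 -0.0605  0.    ]
 [-0.0022 -0.0604  0.    ]]
180 175 [ 0.6378 -0.1148  0.0074]
300 175 [ 0.6384 -0.1917  0.0136]
450 175 [ 0.6375 -0.2873  0.0079]
167 174 [ 0.6383 -0.1062  0.0066]
110 240 [ 0.5936 -0.0623  0.0033]
300 240 [ 0.5932 -0.191   0.0031]
```

Call:
move_arm(rows="0 0 0 -0.0355 -0.0425 0 0.087;0 0 0 -0.0355 -0.0425 0 0.087;0 0 0 -0.0355 -0.0425 0 0.087;0 0 0 -0.0355 -0.0425 0 0.087;0 0 0 0 0 0 0.087;0 0 0 0 0 0 0.087")

```text
t: 3.45
eef_pos: [0.4579, -0.026, 0.1309]
ee_rot: [-3.141, -0.003, 0.002]
force: [0.1, 0.4, -0.1]
width: 0.0865
gripper_force: 0.0
```

```bash
cat >> h.py <<'E'
def mount(near,name="m",z=.025,verbose=1):
    "find dark mount tops in the wrist picture; prints centre, diameter for the one nearest to world xy near"
    s=arm.get_state();p,d=arm.grab_frame("wrist");cv2.imwrite(f"pics/{name}.png",p)
    K,T=wcam(s); near=np.asarray(near); best=None
    q=K@(T[:3,:3]@np.r_[near,z]+T[:3,3]); q=q[:2]/q[2]
    f=420/ (T[:3,:3]@np.r_[near,z]+T[:3,3])[2]
    # top-face outline: fit a circle to the far (upper) edge and the sides of the dark blob
    m=(p.max(2)<70).astype(np.uint8); w=int(.042*f); a,b=np.round(q).astype(int)
    M=np.zeros_like(m); M[max(b-w,0):b+w,max(a-w,0):a+w]=m[max(b-w,0):b+w,max(a-w,0):a+w]
    n,l,st,ce=cv2.connectedComponentsWithStats(M)
    i=1+np.argmin([np.hypot(*(c-q))+1e3*(t[4]<300) for c,t in zip(ce[1:],st[1:])])
    h=cv2.convexHull(np.argwhere(l==i)[:,::-1].astype(np.int32))
    (cx,cy),r=cv2.minEnclosingCircle(h); print("blob",st[i],ce[i].round(1),"enc",(round(cx,1),round(cy,1),round(r,1)),"expect",q.round(1))
    return s,K,T,(l==i),p
E
python3 - <<'E'
from h import *
# bores with the pose of the picture
s=dict(eef_pos=np.array([0.59753508,-0.19819926,0.12506883]),ee_rot=np.array([-3.14100724e+00,7.23681399e-03,-2.45442263e-03]))
K,T=wcam(s)
B=np.array([ray(K,T,(93+u/1.7142857,84+v/1.7142857),.010) for u,v in[(128,153.5),(292,159),(455.5,164.5),(618,170)]])
print(B.round(4),np.diff(B,axis=0).round(4))
s,K,T,m,p=mount((.456,-.029),"m1")
print(s["eef_pos"],s["ee_rot"])
cv2.imwrite("pics/m1c.png",cv2.resize(p[120:330,200:480],None,fx=2.5,fy=2.5))
E
```

```text
[[ 0.6383 -0.1092  0.01  ]
 [ 0.6362 -0.1692  0.01  ]
 [ 0.634  -0.2292  0.01  ]
 [ 0.6318 -0.2891  0.01  ]] [[-0.0022 -0.06    0.    ]
 [-0.0022 -0.06    0.    ]
 [-0.0022 -0.0599  0.    ]]
blob [ 283  210   54   58 2177] [309.8 238.6] enc (310.0, 238.9, 29.0) expect [314.3 244.2]
[ 0.45788124 -0.02604799  0.13094464] [-3.14078403e+00 -2.87380392e-03  2.32771409e-03]
```

View pics/m1c.png

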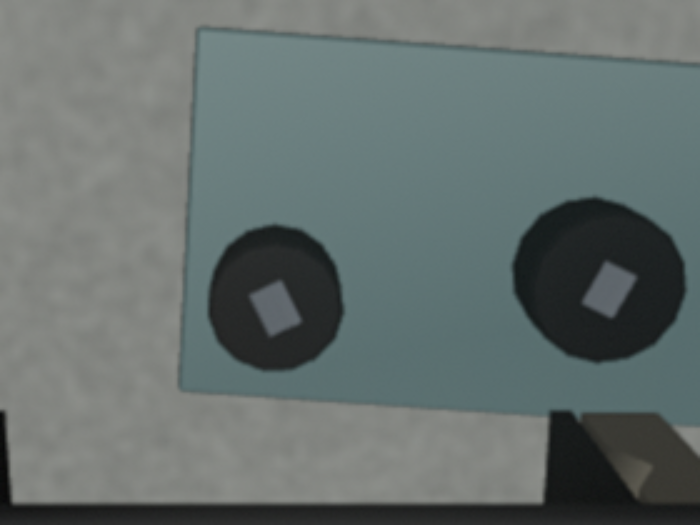

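Mount 1's top face is at pixel (310.3,241.5), about 54 px across.

Run:
```python
from h import *
s=dict(eef_pos=np.array([0.45788124,-0.02604799,0.13094464]),ee_rot=np.array([-3.14078403,-2.87380392e-03,2.32771409e-03]))
K,T=wcam(s)
w=ray(K,T,(310.3,241.5),.025);print(w); z=(T@np.r_[w,1])[2];print("diam",53.5*z/K[0,0])
s=arm.get_state();print(s["eef_pos"],s["ee_rot"],tool(s,w))
```

```text
[ 0.45775469 -0.0264596   0.025     ]
diam 0.03389788378562886
[ 0.45801743 -0.02656251  0.13056518] [-3.14101403e+00 -2.14789800e-03  9.83755537e-04] [-4.89382696e-04 -4.20841774e-05  1.05564419e-01]
```

Call:
move_arm(rows="0 0 0 0 0 0 0.05;0 0 0 0 0 0.03 0.05;0 0 0 0 0 0.04 0.05;0 0 0 0 0 0.0395 0.05;0 0 0 0 0 0 0.05;0 0 0 0 0 0 0.02;0 0 0 0 0 0 0.02;0 0 0 0 0 0 0.02", squeeze=25)

```text
t: 4.5
eef_pos: [0.4584, -0.0266, 0.0215]
ee_rot: [-3.141, -0.003, 0.0]
force: [-0.6, -0.2, 5.3]
width: 0.034
gripper_force: 25.0
```

Call:
move_arm(rows="0 0 0 0 0 -0.025 0.02;0 0 0 0 0 -0.025 0.02;0 0 0 0.045 0.0206 0 0.02;0 0 0 0.045 0.0206 0 0.02;0 0 0 0.045 0.0206 0 0.02;0 0 0 0.045 0.0207 0 0.02;0 0 0 0 0 0.02 0.02;0 0 0 0 0 0 0.02")

```text
t: 5.5
eef_pos: [0.6359, -0.1097, 0.0487]
ee_rot: [-3.141, 0.003, -0.001]
force: [-0.9, 0.9, -0.0]
width: 0.034
gripper_force: 25.0
```

Run:
```python
from h import *
s=arm.get_state();print(s["eef_pos"],s["ee_rot"],s["width"],s["force"])
p,d=arm.grab_frame("wrist");cv2.imwrite("pics/h1c.png",cv2.resize(p[200:340,180:440],None,fx=3,fy=3))
```

```text
[ 0.63590487 -0.10967163  0.04872437] [-3.14149911e+00  3.23749810e-03 -8.96154431e-04] 0.03395801232054736 [-0.8750705   0.86024824 -0.02565753]
```

View pics/h1c.png

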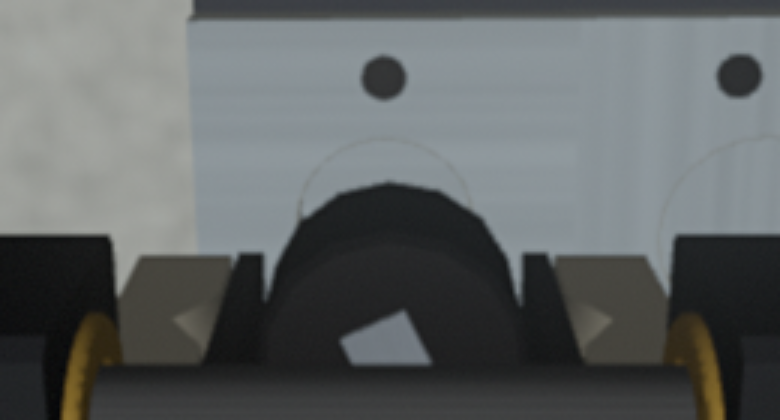

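Run:
```python
from h import *
s=dict(eef_pos=np.array([0.63590487,-0.10967163,0.04872437]),ee_rot=np.array([-3.14149911,3.23749810e-03,-8.96154431e-04]))
K,T=wcam(s)
def t(px,zt): return tool(s,ray(K,T,px,s["eef_pos"][2]-zt))
print("top far edge",t((311,281),-.0035),"bottom far edge",t((311,260.7),.0185))
print("sides at top",t((180+266/3,312),-.0035),t((180+522/3,312),-.0035))
b=ray(K,T,(308.7,245.7),.01);print("bore far edge",b,tool(s,b),"centre",b-[.0138,0,0])
s=arm.get_state();print(s["eef_pos"],s["ee_rot"])
```

```text
top far edge [ 0.01470183  0.00086887 -0.0035477 ] bottom far edge [0.01545521 0.00088412 0.01844998]
sides at top [ 0.0020987  -0.01527366 -0.00350538] [ 0.00208975  0.01725908 -0.0035084 ]
bore far edge [ 0.65200166 -0.10950194  0.01      ] [ 0.01622192 -0.00018049  0.03867207] centre [ 0.63820166 -0.10950194  0.01      ]
[ 0.63637414 -0.10942048  0.04983644] [ 3.14151476e+00  1.69288653e-03 -5.85302418e-05]
```

Call:
move_arm(rows="0 0 0 0.004 -0.001 0.01 0.02;0 0 0 0 0 0.008 0.02;0 0 0 0 0 0.004 0.02;0 0 0 0 0 0.0005 0.02;0 0 0 0 0 0 0.02")

```text
t: 6.18
eef_pos: [0.6409, -0.1081, 0.0285]
ee_rot: [3.142, 0.0, 0.001]
force: [-3.4, 2.1, 8.3]
width: 0.0341
gripper_force: 25.0
```

Blocked at the plate by bore 1 (8 N at z 0.0285). On to bore 2.

Call:
move_arm(rows="0 0 0 0 0 -0.008 0.02;0 0 0 -0.001 0.03 0 0.02;0 0 0 -0.0012 0.03 0 0.02;0 0 0 0 0 0 0.02;0 0 0 0 0 0.006 0.02;0 0 0 0 0 0.0025 0.02;0 0 0 0 0 0 0.02")

```text
t: 7.05
eef_pos: [0.6392, -0.168, 0.0284]
ee_rot: [3.141, -0.0, 0.002]
force: [-4.1, -1.3, 11.5]
width: 0.0337
gripper_force: 25.0
```

Call:
move_arm(rows="0 0 0 0 0 -0.008 0.02;0 0 0 -0.001 0.03 0 0.02;0 0 0 -0.0012 0.03 0 0.02;0 0 0 0 0 0 0.02;0 0 0 0 0 0.006 0.02;0 0 0 0 0 0.0025 0.02;0 0 0 0 0 0.001 0.02;0 0 0 0 0 0 0.02")

```text
t: 8.05
eef_pos: [0.6365, -0.2279, 0.0267]
ee_rot: [3.141, 0.001, 0.002]
force: [-4.7, -1.0, 10.6]
width: 0.034
gripper_force: 25.0
```

Call:
move_arm(rows="0 0 0 -0.001 0 0.001 0.02;0 0 0 0 0 0.001 0.02;0 0 0 0 0 0 0.02")

```text
t: 8.43
eef_pos: [0.6358, -0.228, 0.0248]
ee_rot: [3.141, 0.0, 0.002]
force: [-4.1, -1.1, 9.7]
width: 0.0344
gripper_force: 25.0
```

Call:
move_arm(rows="0 0 0 -0.001 0 0.001 0.02;0 0 0 0 0 0.001 0.02;0 0 0 0 0 0 0.02")

```text
t: 8.8
eef_pos: [0.6358, -0.2277, 0.0223]
ee_rot: [3.141, -0.001, 0.002]
force: [-1.0, 1.1, 7.3]
width: 0.0342
gripper_force: 25.0
```

Run:
```python
from h import *
s=arm.get_state();print(s["eef_pos"],s["ee_rot"],s["width"],s["force"])
p,d=arm.grab_frame("wrist");cv2.imwrite("pics/h2c.png",cv2.resize(p[200:340,180:440],None,fx=3,fy=3))
```

```text
[ 0.63577593 -0.22768054  0.02230352] [ 3.14122270e+00 -1.35397973e-03  1.51170291e-03] 0.034156833247526344 [-1.02138285  1.12788682  7.289056  ]
```

View pics/h2c.png

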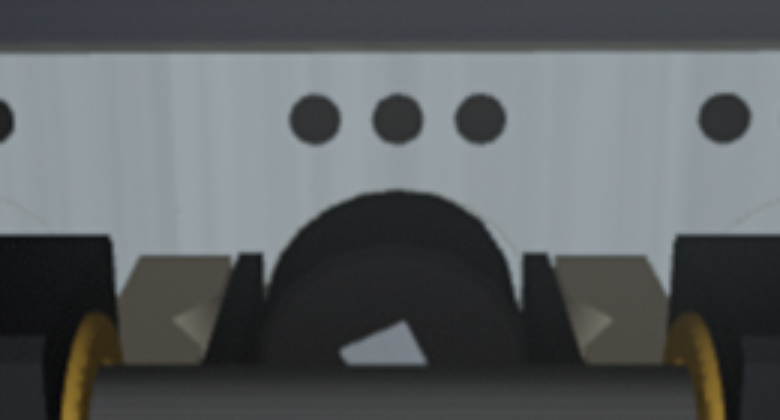

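Mount 1 is down in bore 3: z 0.0223, and its top is unchanged relative to the fingers. Now release, then regrip.

Call:
move_arm(rows="0 0 0 0 0 0 0.045;0 0 0 0 0 0 0.045;0 0 0 0 0 0 0.045;0 0 0 0 0 0 0.045")

```text
t: 9.35
eef_pos: [0.6347, -0.2283, 0.0213]
ee_rot: [-3.142, 0.0, 0.0]
force: [0.2, -0.4, -0.2]
width: 0.0452
gripper_force: 0.0
```

Call:
move_arm(rows="0 0 0 0 0 0 0.02;0 0 0 0 0 0 0.02;0 0 0 0 0 0 0.02;0 0 0 0 0 -0.04 0.02;0 0 0 0 0 -0.04 0.02;0 0 0 0 0 0 0.02")

```text
t: 10.1
eef_pos: [0.6372, -0.2288, 0.1056]
ee_rot: [3.14, -0.007, 0.001]
force: [0.1, -0.4, -0.6]
width: 0.0342
gripper_force: 25.0
```

Call:
move_arm(rows="0 0 0 -0.013 -0.0585 0 0.02;0 0 0 -0.013 -0.0585 0 0.02;0 0 0 -0.013 -0.0585 0 0.02;0 0 0 -0.013 -0.0585 0 0.02;0 0 0 -0.013 -0.0585 0 0.02;0 0 0 -0.013 -0.0585 0 0.02;0 0 0 -0.013 -0.0585 0 0.02;0 0 0 -0.013 -0.0585 0 0.02")

```text
t: 11.1
eef_pos: [0.5298, 0.2414, 0.1012]
ee_rot: [3.141, 0.0, 0.0]
force: [1.4, 0.0, -1.1]
width: 0.0343
gripper_force: 25.0
```

Run:
```python
from h import *
s=arm.get_state();print(s["t"],s["eef_pos"],s["ee_rot"],s["width"],s["force"])
p,d=arm.grab_frame("wrist");cv2.imwrite("pics/t1.png",p)
```

```text
11.1 [0.5298206  0.24135404 0.10118037] [3.14142656e+00 3.21007938e-04 2.10495333e-04] 0.034322697988777316 [ 1.38666164  0.0076309  -1.06652654]
```

View pics/t1.png

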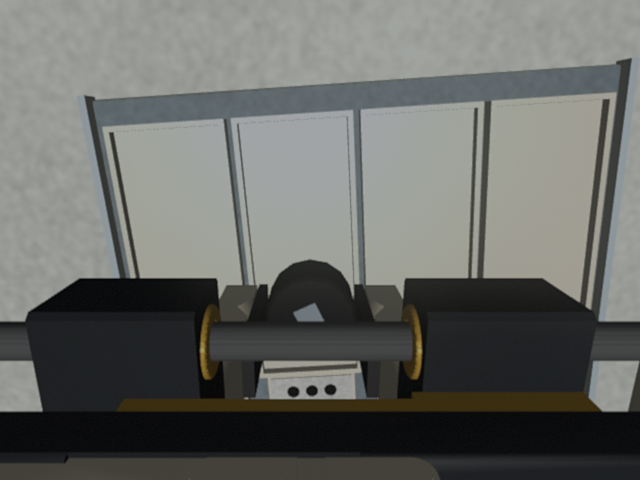

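Wrist view: mount 1 is held over the 3-dot tray. The tray's far corners are at (231,118) and (355,110), and its near edge runs along row ~371 from col 261 to 358.

Run:
```python
from h import *
s=dict(eef_pos=np.array([0.5298206,0.24135404,0.10118037]),ee_rot=np.array([3.14142656,3.2e-4,2.1e-4]))
K,T=wcam(s)
for px in[(231,118),(355,110),(261,373),(358,370),(358,108),(486,102),(105,128),(225,118),(490,101),(616,93)]: print(px,ray(K,T,px,.008).round(4))
```

```text
(231, 118) [0.6043 0.285  0.008 ]
(355, 110) [0.6086 0.216  0.008 ]
(261, 373) [0.443  0.2734 0.008 ]
(358, 370) [0.4452 0.2095 0.008 ]
(358, 108) [0.6096 0.2144 0.008 ]
(486, 102) [0.6128 0.1439 0.008 ]
(105, 128) [0.599  0.3559 0.008 ]
(225, 118) [0.6043 0.2883 0.008 ]
(490, 101) [0.6133 0.1417 0.008 ]
(616, 93) [0.6174 0.0731 0.008 ]
```

Call:
move_arm(rows="0 0 0 -0.0245 -0.001 0 0.02;0 0 0 -0.0245 -0.0005 0 0.02;0 0 0 0 0 0.03 0.02;0 0 0 0 0 0.03 0.02;0 0 0 0 0 0.015 0.02;0 0 0 0 0 0.003 0.02;0 0 0 0 0 0 0.02")

```text
t: 12.02
eef_pos: [0.4817, 0.2407, 0.024]
ee_rot: [3.141, 0.0, 0.0]
force: [0.1, -1.8, 3.8]
width: 0.0345
gripper_force: 25.0
```

Call:
move_arm(rows="0 0 0 0 0 0.0015 0.02;0 0 0 0 0 0 0.02")

```text
t: 12.28
eef_pos: [0.4818, 0.2407, 0.0238]
ee_rot: [3.141, -0.0, 0.001]
force: [-6.9, -3.4, 20.3]
width: 0.0345
gripper_force: 25.0
```

Call:
move_arm(rows="0 0 0 0 0 -0.0015 0.045;0 0 0 0 0 0 0.045;0 0 0 0 0 0 0.045;0 0 0 0 0 -0.03 0.045;0 0 0 0 0 -0.04 0.045;0 0 0 0 0 -0.035 0.056;0 0 0 -0.003 0.058 0 0.056;0 0 0 -0.003 0.058 0 0.056")

```text
t: 13.28
eef_pos: [0.4757, 0.1243, 0.1288]
ee_rot: [-3.141, -0.001, 0.002]
force: [0.5, -0.7, 1.0]
width: 0.056
gripper_force: 0.0
```

Call:
move_arm(rows="0 0 0 -0.003 0.058 0 0.056;0 0 0 -0.004 0.058 0 0.056;0 0 0 -0.004 0.058 0 0.056;0 0 0 -0.004 0.058 0 0.056;0 0 0 0 0 0 0.056;0 0 0 0 0 0 0.056")

```text
t: 14.02
eef_pos: [0.4608, -0.1072, 0.1284]
ee_rot: [3.142, 0.0, -0.001]
force: [-0.3, -0.2, 0.0]
width: 0.0561
gripper_force: 0.0
```

```bash
cat >> h.py <<'E'
def find(name,near=None):
    "measure a mount's top from the wrist: centre col, bottom edge minus half width; y bias 0.9 mm taken off"
    s=arm.get_state()
    n=s["eef_pos"][:2] if near is None else near
    s,K,T,m,p=mount(n,name); ys,xs=np.nonzero(m)
    w=xs.max()-xs.min()+1; c=((xs.max()+xs.min()+1)/2,ys.max()+1-w/2)
    r=ray(K,T,c,.025); z=(T@np.r_[r,1])[2]
    r[1]+=.0009; s=arm.get_state()
    print("px",c,"world",r.round(4),"diam",(w*z/K[0,0]).round(4),"TCP",s["eef_pos"].round(4),"t",s["t"],"go tool",tool(s,r).round(4))
E
python3 -c "
from h import *
find('m2')
p,d=arm.grab_frame('top');cv2.imwrite('pics/top1.png',p)
g=p.max(2);m=((g<75)*255).astype(np.uint8);m[:180]=0;m[285:]=0;m[:,:180]=0;m[:,452:]=0
n,l,st,ce=cv2.connectedComponentsWithStats(m)
for i in range(1,n):
    if st[i,4]>20: print(ce[i].round(1),st[i], fixed('top',ce[i],.02).round(4))
"
```

```text
blob [ 283  203   63   67 2902] [313.9 235.8] enc (313.9, 236.0, 33.1) expect [309.5 241.9]
px (np.float64(314.5), np.float64(238.5)) world [ 0.463  -0.1094  0.025 ] diam 0.0394 TCP [ 0.461  -0.1065  0.1284] t 14.075 go tool [0.002  0.0029 0.1034]
[308.9 236.8] [  216   184   213   101 10265] [0.5262 0.0073 0.02  ]
[182.  242.5] [182 206   1  74  74] [0.5065 0.3487 0.02  ]
[440.2 265.3] [436 261  10   9  54] [ 0.4529 -0.3436  0.02  ]
[410.8 269.1] [404 262  15  15 152] [ 0.4418 -0.2654  0.02  ]
[290.6 276.5] [289 268   5  17  40] [0.4179 0.0537 0.02  ]
```

Call:
move_arm(rows="0 0 0 0.0005 0.003 0.03 0.056;0 0 0 0 0 0.04 0.056;0 0 0 0 0 0.037 0.056;0 0 0 0 0 0 0.056;0 0 0 0 0 0 0.02;0 0 0 0 0 0 0.02;0 0 0 0 0 0 0.02")

```text
t: 15.0
eef_pos: [0.4626, -0.1095, 0.023]
ee_rot: [-3.141, -0.003, 0.001]
force: [-0.8, 4.5, 7.9]
width: 0.0391
gripper_force: 25.0
```

Call:
move_arm(rows="0 0 0 0 0 -0.02 0.02;0 0 0 0 0 -0.02 0.02;0 0 0 0.044 0 0 0.02;0 0 0 0.044 0 0 0.02;0 0 0 0.044 -0.001 0 0.02;0 0 0 0.044 0 0 0.02;0 0 0 0 0 0.015 0.02;0 0 0 0 0 0 0.02")

```text
t: 16.0
eef_pos: [0.6356, -0.109, 0.0451]
ee_rot: [-3.142, 0.003, -0.001]
force: [-0.7, 0.6, -0.9]
width: 0.0391
gripper_force: 25.0
```

Call:
move_arm(rows="0 0 0 0 0 0.01 0.02;0 0 0 0 0 0.005 0.02;0 0 0 0 0 0.0025 0.02;0 0 0 0 0 0.0 0.02")

```text
t: 16.5
eef_pos: [0.6369, -0.1089, 0.03]
ee_rot: [3.141, 0.0, 0.001]
force: [-3.1, 1.0, 5.6]
width: 0.0389
gripper_force: 25.0
```

Blocked at bore 1. Next bores 2 and 3.

Call:
move_arm(rows="0 0 0 0 0 -0.008 0.02;0 0 0 -0.001 0.03 0 0.02;0 0 0 -0.0012 0.03 0 0.02;0 0 0 0 0 0 0.02;0 0 0 0 0 0.006 0.02;0 0 0 0 0 0.0025 0.02;0 0 0 0 0 0 0.02")

```text
t: 17.38
eef_pos: [0.6353, -0.1685, 0.03]
ee_rot: [3.141, -0.0, 0.002]
force: [-4.7, -0.8, 10.6]
width: 0.0392
gripper_force: 25.0
```

Call:
move_arm(rows="0 0 0 0 0 -0.008 0.02;0 0 0 -0.001 0.03 0 0.02;0 0 0 -0.0012 0.03 0 0.02;0 0 0 0 0 0 0.02;0 0 0 0 0 0.006 0.02;0 0 0 0 0 0.0025 0.02;0 0 0 0 0 0 0.02")

```text
t: 18.25
eef_pos: [0.6334, -0.2283, 0.0299]
ee_rot: [3.141, -0.001, 0.002]
force: [-5.0, -0.9, 13.6]
width: 0.0392
gripper_force: 25.0
```

Call:
move_arm(rows="0 0 0 0 0 -0.008 0.02;0 0 0 -0.001 0.03 0 0.02;0 0 0 -0.0012 0.03 0 0.02;0 0 0 0 0 0 0.02;0 0 0 0 0 0 0.02")

```text
t: 18.88
eef_pos: [0.6307, -0.2882, 0.0357]
ee_rot: [-3.141, 0.0, 0.0]
force: [0.1, 0.1, -0.5]
width: 0.0389
gripper_force: 25.0
```

```bash
cat >> h.py <<'E'
def held(name,zt,r):
    "mount in the fingers: x of its axis in tool coordinates from the far edge of its underside (tool z zt), radius r"
    s=arm.get_state();p,d=arm.grab_frame("wrist");cv2.imwrite(f"pics/{name}.png",p); K,T=wcam(s)
    g=p.max(2)[:,311].astype(int); v=next(v for v in range(300,180,-1) if g[v]>80 and g[v-1]>80 and g[v-2]>80)+1
    w=ray(K,T,(311,v),s["eef_pos"][2]-zt); print("edge row",v,"axis x in tool",(tool(s,w)[0]-r).round(4),"TCP",s["eef_pos"].round(4),"f",s["force"].round(1))
    cv2.imwrite(f"pics/{name}c.png",cv2.resize(p[200:340,180:440],None,fx=3,fy=3))
E
python3 -c "
from h import *
held('h3',.020,.020)"
```

```text
edge row 252 axis x in tool -0.0012 TCP [ 0.6307 -0.2882  0.0357] f [ 0.1  0.1 -0.5]
```

Call:
move_arm(rows="0 0 0 0.002 0 0.003 0.02;0 0 0 0 0 0.003 0.02;0 0 0 0 0 0.002 0.02;0 0 0 0 0 0.002 0.02;0 0 0 0 0 0.001 0.02;0 0 0 0 0 0 0.02")

```text
t: 19.68
eef_pos: [0.6327, -0.2889, 0.025]
ee_rot: [3.142, 0.0, 0.0]
force: [0.1, -0.2, 0.5]
width: 0.0389
gripper_force: 25.0
```

In bore 4 with no resistance. Release, regrip, and carry it to the 4-dot tray.

Call:
move_arm(rows="0 0 0 0 0 0.001 0.02;0 0 0 0 0 0 0.05;0 0 0 0 0 0 0.05;0 0 0 0 0 0 0.05;0 0 0 0 0 0 0.05;0 0 0 0 0 0 0.05")

```text
t: 20.42
eef_pos: [0.6328, -0.2889, 0.0241]
ee_rot: [3.142, -0.0, 0.0]
force: [0.4, 0.4, 0.1]
width: 0.05
gripper_force: 0.0
```

Call:
move_arm(rows="0 0 0 0 0 0 0.02;0 0 0 0 0 0 0.02;0 0 0 0 0 0 0.02;0 0 0 0 0 -0.04 0.02;0 0 0 0 0 -0.04 0.02;0 0 0 0 0 0 0.02;0 0 0 -0.0126 -0.0604 0 0.02;0 0 0 -0.0126 -0.0604 0 0.02")

```text
t: 21.42
eef_pos: [0.6066, -0.1673, 0.1031]
ee_rot: [-3.141, 0.001, -0.002]
force: [1.2, 0.9, -0.6]
width: 0.039
gripper_force: 25.0
```

Call:
move_arm(rows="0 0 0 -0.0126 -0.0604 0 0.02;0 0 0 -0.0126 -0.0604 0 0.02;0 0 0 -0.0126 -0.0604 0 0.02;0 0 0 -0.0126 -0.0604 0 0.02;0 0 0 -0.0126 -0.0604 0 0.02;0 0 0 -0.0126 -0.0604 0 0.02;0 0 0 -0.0126 -0.0604 0 0.02;0 0 0 -0.0126 -0.0604 0 0.02")

```text
t: 22.42
eef_pos: [0.5057, 0.3168, 0.1036]
ee_rot: [3.141, 0.0, 0.0]
force: [2.1, 0.6, -0.3]
width: 0.0392
gripper_force: 25.0
```

Call:
move_arm(rows="0 0 0 0 0 0 0.02;0 0 0 0 0 0.03 0.02;0 0 0 0 0 0.02 0.02;0 0 0 0 0 0.01 0.02;0 0 0 0 0 0 0.02;0 0 0 0 0 0 0.02")

```text
t: 23.18
eef_pos: [0.5072, 0.3153, 0.0448]
ee_rot: [-3.141, -0.001, 0.0]
force: [0.2, -1.1, -0.3]
width: 0.039
gripper_force: 25.0
```

Call:
move_arm(rows="0 0 0 0 0 0.01 0.02;0 0 0 0 0 0.006 0.02;0 0 0 0 0 0.002 0.02;0 0 0 0 0 0 0.02;0 0 0 0 0 0 0.02")

```text
t: 23.8
eef_pos: [0.5068, 0.3151, 0.0281]
ee_rot: [-3.141, -0.001, 0.001]
force: [-6.9, -3.6, 20.2]
width: 0.039
gripper_force: 25.0
```

Call:
move_arm(rows="0 0 0 0 0 -0.0015 0.05;0 0 0 0 0 0 0.05;0 0 0 0 0 0 0.05;0 0 0 0 0 -0.03 0.05;0 0 0 0 0 -0.04 0.05;0 0 0 -0.01 0.03 -0.04 0.05;0 0 0 -0.01 0.03 0 0.05;0 0 0 0 0 0 0.05")

```text
t: 24.8
eef_pos: [0.486, 0.2536, 0.138]
ee_rot: [-3.141, 0.0, -0.001]
force: [1.1, 0.2, -0.2]
width: 0.0503
gripper_force: 0.0
```

Run:
```python
from h import *
s=arm.get_state();print(s["t"],s["eef_pos"])
p,d=arm.grab_frame("wrist");cv2.imwrite("pics/t2.png",p)
K,T=wcam(s)
for w in[(.482,.2407),(.5068,.3155)]:
    q=K@(T[:3,:3]@np.r_[w,.03]+T[:3,3]);print((q[:2]/q[2]).round(1))
```

```text
24.8 [0.485964   0.25356588 0.13795545]
[329.7 245.9]
[210.4 208. ]
```

View pics/t2.png

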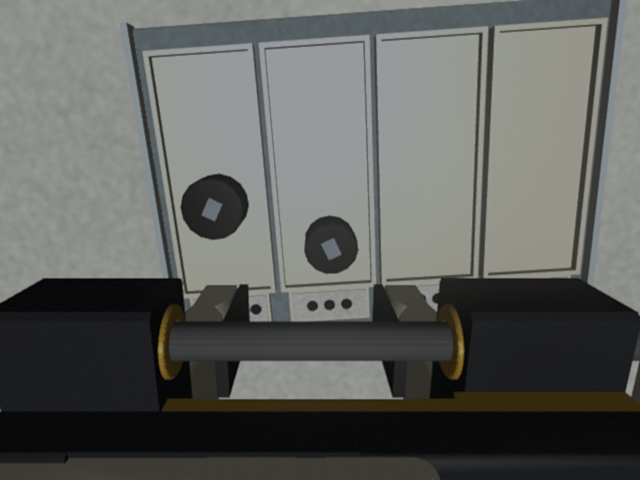

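Mounts 1 and 2 lie flat in trays 3 and 4, at (331,245) and (214,206), clear of the walls. Next is mount 3.

Call:
move_arm(rows="0 0 0 -0.0025 0.0545 0 0.05;0 0 0 -0.0025 0.0545 0 0.05;0 0 0 -0.0025 0.0545 0 0.05;0 0 0 -0.0025 0.0545 0 0.05;0 0 0 -0.0025 0.0545 0 0.05;0 0 0 -0.0025 0.0545 0 0.05;0 0 0 -0.0025 0.0545 0 0.05;0 0 0 -0.0025 0.0545 0 0.05")

```text
t: 25.85
eef_pos: [0.4673, -0.1823, 0.1372]
ee_rot: [3.141, 0.0, 0.001]
force: [1.9, -0.1, -0.3]
width: 0.0504
gripper_force: 0.0
```

Call:
move_arm(rows="0 0 0 0 0 0 0.05;0 0 0 0 0 0 0.05")

```text
t: 26.1
eef_pos: [0.467, -0.1809, 0.1369]
ee_rot: [3.142, 0.001, -0.001]
force: [0.4, 0.5, 0.1]
width: 0.05
gripper_force: 0.0
```

```bash
sed -i 's#ys.max()+1-w/2)#ys.max()+1-.966*w/2)#; s#r\[1\]+=.0009#r[1]+=.0009; r[0]-=.0008#' h.py; python3 -c "
from h import *
find('m3')"
```

```text
blob [ 288  209   53   57 2091] [314.1 236.7] enc (314.0, 236.9, 28.2) expect [309.5 238.2]
px (np.float64(314.5), np.float64(240.401)) world [ 0.4647 -0.1832  0.025 ] diam 0.0343 TCP [ 0.4671 -0.1804  0.1371] t 26.15 go tool [-0.0023  0.0028  0.1121]
```

Call:
move_arm(rows="0 0 0 -0.003 0.003 0.035 0.05;0 0 0 0 0 0.04 0.05;0 0 0 0 0 0.0395 0.05;0 0 0 0 0 0 0.05;0 0 0 0 0 0 0.02;0 0 0 0 0 0 0.02;0 0 0 0 0 0 0.02;0 0 0 0 0 -0.02 0.02")

```text
t: 27.15
eef_pos: [0.4631, -0.1838, 0.0431]
ee_rot: [-3.141, 0.001, -0.0]
force: [0.2, -0.3, -1.2]
width: 0.0339
gripper_force: 25.0
```

Call:
move_arm(rows="0 0 0 0 0 -0.02 0.02;0 0 0 0.044 -0.0189 0 0.02;0 0 0 0.044 -0.0189 0 0.02;0 0 0 0.044 -0.0189 0 0.02;0 0 0 0.044 -0.0188 0 0.02;0 0 0 0 0 0.02 0.02;0 0 0 0 0 0 0.02")

```text
t: 28.02
eef_pos: [0.6385, -0.1083, 0.0418]
ee_rot: [-3.142, 0.003, -0.0]
force: [-1.6, 0.1, -0.4]
width: 0.0339
gripper_force: 25.0
```

```bash
python3 -c "
from h import *
held('h4',.020,.0175)"
```

```text
edge row 256 axis x in tool -0.0004 TCP [ 0.6385 -0.1083  0.0418] f [-1.6  0.1 -0.4]
```

Call:
move_arm(rows="0 0 0 0 0 0.005 0.02;0 0 0 0 0 0.005 0.02;0 0 0 0 0 0.0035 0.02;0 0 0 0 0 0.0 0.02")

```text
t: 28.58
eef_pos: [0.6397, -0.1086, 0.0316]
ee_rot: [3.141, -0.001, 0.001]
force: [-6.5, 1.4, 14.5]
width: 0.0336
gripper_force: 25.0
```

Call:
move_arm(rows="0 0 0 0 0 -0.008 0.02;0 0 0 -0.0015 0.03 0 0.02;0 0 0 -0.0012 0.03 0 0.02;0 0 0 0 0 0 0.02;0 0 0 0 0 0.006 0.02;0 0 0 0 0 0.0025 0.02;0 0 0 0 0 0 0.02")

```text
t: 29.45
eef_pos: [0.6374, -0.1683, 0.0313]
ee_rot: [3.14, -0.001, 0.002]
force: [-6.8, -1.7, 17.0]
width: 0.0339
gripper_force: 25.0
```

Call:
move_arm(rows="0 0 0 0 0 -0.008 0.02;0 0 0 -0.0011 0.03 0 0.02;0 0 0 -0.0012 0.03 0 0.02;0 0 0 0 0 0 0.02;0 0 0 0 0 0 0.02")

```text
t: 30.08
eef_pos: [0.6347, -0.2277, 0.0367]
ee_rot: [-3.141, 0.0, 0.0]
force: [0.0, 0.8, -0.6]
width: 0.034
gripper_force: 25.0
```

```bash
python3 -c "
from h import *
held('h5',.021,.0175)"
```

```text
edge row 256 axis x in tool -0.0008 TCP [ 0.6347 -0.2277  0.0367] f [ 0.   0.8 -0.6]
```

Call:
move_arm(rows="0 0 0 0 0.0005 0.004 0.02;0 0 0 0 0 0.003 0.02;0 0 0 0 0 0.002 0.02;0 0 0 0 0 0.001 0.02;0 0 0 0 0 0.001 0.02;0 0 0 0 0 0 0.02")

```text
t: 30.88
eef_pos: [0.6347, -0.2289, 0.026]
ee_rot: [-3.142, 0.0, 0.0]
force: [-0.2, 0.3, -0.2]
width: 0.0339
gripper_force: 25.0
```

Mount 3 enters bore 3 freely. Release, regrip, and carry it to tray 3.

Call:
move_arm(rows="0 0 0 0 0 0.001 0.02;0 0 0 0 0 0 0.045;0 0 0 0 0 0 0.045;0 0 0 0 0 0 0.045;0 0 0 0 0 0 0.045;0 0 0 0 0 0 0.045")

```text
t: 31.62
eef_pos: [0.6348, -0.2289, 0.025]
ee_rot: [-3.142, 0.0, 0.0]
force: [0.1, -0.3, -0.5]
width: 0.0451
gripper_force: 0.0
```

Call:
move_arm(rows="0 0 0 0 0 0 0.02;0 0 0 0 0 0 0.02;0 0 0 0 0 0 0.02;0 0 0 0 0 -0.04 0.02;0 0 0 0 0 -0.04 0.02;0 0 0 0 0 0 0.02;0 0 0 -0.0117 -0.0594 0 0.02;0 0 0 -0.0117 -0.0594 0 0.02")

```text
t: 32.62
eef_pos: [0.6105, -0.1094, 0.1042]
ee_rot: [-3.141, 0.001, -0.002]
force: [1.0, 1.4, -0.7]
width: 0.0337
gripper_force: 25.0
```

Call:
move_arm(rows="0 0 0 -0.0117 -0.0594 0 0.02;0 0 0 -0.0117 -0.0594 0 0.02;0 0 0 -0.0117 -0.0594 0 0.02;0 0 0 -0.0117 -0.0594 0 0.02;0 0 0 -0.0117 -0.0594 0 0.02;0 0 0 -0.0117 -0.0594 0 0.02;0 0 0 0 0 0 0.02;0 0 0 0 0 0 0.02")

```text
t: 33.62
eef_pos: [0.5404, 0.2463, 0.1043]
ee_rot: [3.141, 0.001, 0.001]
force: [-0.4, 0.4, -0.5]
width: 0.0339
gripper_force: 25.0
```

Call:
move_arm(rows="0 0 0 0 0 0.035 0.02;0 0 0 0 0 0.03 0.02;0 0 0 0 0 0.005 0.02;0 0 0 0 0 0 0.02;0 0 0 0 0 0 0.02")

```text
t: 34.25
eef_pos: [0.542, 0.2465, 0.0364]
ee_rot: [-3.14, -0.002, -0.0]
force: [-0.5, 0.7, -0.6]
width: 0.0336
gripper_force: 25.0
```

Call:
move_arm(rows="0 0 0 0 0 0.004 0.02;0 0 0 0 0 0.002 0.02;0 0 0 0 0 0.0015 0.02;0 0 0 0 0 0 0.02")

```text
t: 34.75
eef_pos: [0.5414, 0.2465, 0.0298]
ee_rot: [-3.141, -0.001, 0.001]
force: [-7.3, -2.0, 18.6]
width: 0.0338
gripper_force: 25.0
```

Call:
move_arm(rows="0 0 0 0 0 -0.0015 0.045;0 0 0 0 0 0 0.045;0 0 0 0 0 0 0.045;0 0 0 0 0 -0.03 0.045;0 0 0 0 0 -0.04 0.045;0 0 0 0 0 -0.035 0.056;0 0 0 -0.0109 0.0566 0 0.056;0 0 0 -0.0109 0.0566 0 0.056")

```text
t: 35.75
eef_pos: [0.5189, 0.1323, 0.1342]
ee_rot: [-3.141, -0.0, 0.001]
force: [0.7, -0.8, -0.4]
width: 0.0558
gripper_force: 0.0
```

Call:
move_arm(rows="0 0 0 -0.0109 0.0566 0 0.056;0 0 0 -0.0109 0.0566 0 0.056;0 0 0 -0.0109 0.0566 0 0.056;0 0 0 -0.0109 0.0566 0 0.056;0 0 0 -0.0109 0.0566 0 0.056;0 0 0 -0.0109 0.0566 0 0.056;0 0 0 -0.0109 0.0566 0 0.056;0 0 0 0 0 0 0.056")

```text
t: 36.75
eef_pos: [0.4417, -0.2663, 0.1335]
ee_rot: [3.142, 0.001, -0.005]
force: [0.2, 0.3, 0.2]
width: 0.056
gripper_force: 0.0
```

Call:
move_arm(rows="0 0 0 0 0 0 0.056")

```text
t: 36.88
eef_pos: [0.4427, -0.2633, 0.1337]
ee_rot: [-3.141, 0.001, -0.001]
force: [-0.5, -0.5, 0.2]
width: 0.0559
gripper_force: 0.0
```

```bash
python3 -c "
from h import *
find('m4')"
```

```text
blob [ 281  204   61   65 2776] [310.8 236.2] enc (310.9, 236.1, 32.3) expect [309.6 239.6]
px (np.float64(311.5), np.float64(239.537)) world [ 0.4419 -0.2636  0.025 ] diam 0.039 TCP [ 0.443  -0.2627  0.1339] t 36.925 go tool [-0.0011  0.001   0.1089]
```

Call:
move_arm(rows="0 0 0 -0.0015 0.001 0.035 0.056;0 0 0 0 0 0.04 0.056;0 0 0 0 0 0.036 0.056;0 0 0 0 0 0 0.056;0 0 0 0 0 0 0.02;0 0 0 0 0 0 0.02;0 0 0 0 0 0 0.02;0 0 0 0 0 -0.02 0.02")

```text
t: 37.92
eef_pos: [0.4408, -0.2639, 0.043]
ee_rot: [-3.141, 0.002, -0.0]
force: [1.0, 0.1, -0.5]
width: 0.0388
gripper_force: 25.0
```

Call:
move_arm(rows="0 0 0 0 0 -0.02 0.02;0 0 0 0.0394 -0.0311 0 0.02;0 0 0 0.0394 -0.0311 0 0.02;0 0 0 0.0394 -0.0311 0 0.02;0 0 0 0.0394 -0.0311 0 0.02;0 0 0 0.0394 -0.0311 0 0.02;0 0 0 0 0 0.02 0.02;0 0 0 0 0 0 0.02")

```text
t: 38.92
eef_pos: [0.6373, -0.1083, 0.0418]
ee_rot: [-3.142, 0.003, 0.0]
force: [-0.6, -0.7, -0.8]
width: 0.0391
gripper_force: 25.0
```

Call:
move_arm(rows="0 0 0 0 0 0.005 0.02;0 0 0 0 0 0.005 0.02;0 0 0 0 0 0.0035 0.02;0 0 0 0 0 0.0 0.02")

```text
t: 39.42
eef_pos: [0.6385, -0.109, 0.0316]
ee_rot: [3.141, -0.001, 0.0]
force: [-5.5, 1.0, 12.8]
width: 0.0388
gripper_force: 25.0
```

Call:
move_arm(rows="0 0 0 0 0 -0.008 0.02;0 0 0 -0.001 0.03 0 0.02;0 0 0 -0.0012 0.03 0 0.02;0 0 0 0 0 0 0.02;0 0 0 0 0 0.006 0.02;0 0 0 0 0 0.0025 0.02;0 0 0 0 0 0 0.02")

```text
t: 40.3
eef_pos: [0.6368, -0.1685, 0.0313]
ee_rot: [3.14, -0.001, 0.002]
force: [-5.9, -1.8, 16.6]
width: 0.0388
gripper_force: 25.0
```

Call:
move_arm(rows="0 0 0 0 0 -0.008 0.02;0 0 0 -0.001 0.03 0 0.02;0 0 0 -0.0012 0.03 0 0.02;0 0 0 0 0 0 0.02;0 0 0 0 0 0.006 0.02;0 0 0 0 0 0.0025 0.02;0 0 0 0 0 0 0.02")

```text
t: 41.18
eef_pos: [0.6346, -0.228, 0.031]
ee_rot: [3.14, -0.001, 0.002]
force: [-7.3, 0.3, 17.9]
width: 0.0393
gripper_force: 25.0
```

Call:
move_arm(rows="0 0 0 0 0 -0.008 0.02;0 0 0 -0.001 0.03 0 0.02;0 0 0 -0.0012 0.03 0 0.02;0 0 0 0 0 0 0.02;0 0 0 0 0 0 0.02")

```text
t: 41.8
eef_pos: [0.6319, -0.2878, 0.0361]
ee_rot: [-3.141, 0.001, 0.0]
force: [0.8, -0.2, -0.2]
width: 0.0391
gripper_force: 25.0
```

```bash
python3 -c "
from h import *
held('h6',.021,.020)"
```

```text
edge row 301 axis x in tool -0.0241 TCP [ 0.6319 -0.2878  0.0361] f [ 0.8 -0.2 -0.2]
```

```bash
python3 -c "
import cv2
p=cv2.imread('pics/h6.png').max(2);print([(v,int(p[v,311]),int(p[v,300])) for v in range(240,304,2)])
p=cv2.imread('pics/h3.png').max(2);print([(v,int(p[v,311])) for v in range(246,258)])"
```

```text
[(240, 154, 154), (242, 151, 154), (244, 145, 148), (246, 152, 150), (248, 152, 153), (250, 147, 155), (252, 59, 103), (254, 34, 29), (256, 34, 33), (258, 33, 32), (260, 32, 33), (262, 33, 33), (264, 34, 33), (266, 32, 31), (268, 37, 35), (270, 38, 36), (272, 41, 42), (274, 43, 42), (276, 40, 39), (278, 40, 40), (280, 40, 40), (282, 38, 37), (284, 37, 37), (286, 38, 37), (288, 35, 37), (290, 39, 37), (292, 37, 36), (294, 37, 37), (296, 104, 36), (298, 133, 34), (300, 129, 33), (302, 129, 36)]
[(246, 151), (247, 151), (248, 151), (249, 152), (250, 143), (251, 104), (252, 50), (253, 32), (254, 34), (255, 35), (256, 36), (257, 36)]
```

Call:
move_arm(rows="0 0 0 0.001 0.0005 0.004 0.02;0 0 0 0 0 0.003 0.02;0 0 0 0 0 0.002 0.02;0 0 0 0 0 0.001 0.02;0 0 0 0 0 0.0005 0.02;0 0 0 0 0 0 0.02")

```text
t: 42.6
eef_pos: [0.633, -0.2891, 0.0261]
ee_rot: [3.142, -0.0, 0.0]
force: [-0.1, 0.1, -0.8]
width: 0.0391
gripper_force: 25.0
```

Call:
move_arm(rows="0 0 0 0 0 0.001 0.02;0 0 0 0 0 0 0.05;0 0 0 0 0 0 0.05;0 0 0 0 0 0 0.05;0 0 0 0 0 0 0.05;0 0 0 0 0 0 0.05")

```text
t: 43.35
eef_pos: [0.633, -0.2891, 0.025]
ee_rot: [3.142, 0.0, 0.0]
force: [0.4, 0.0, 0.0]
width: 0.0498
gripper_force: 0.0
```

Call:
move_arm(rows="0 0 0 0 0 0 0.02;0 0 0 0 0 0 0.02;0 0 0 0 0 0 0.02;0 0 0 0 0 -0.04 0.02;0 0 0 0 0 -0.04 0.02;0 0 0 0 0 0 0.02;0 0 0 -0.0066 -0.0607 0 0.02;0 0 0 -0.0066 -0.0607 0 0.02")

```text
t: 44.35
eef_pos: [0.6188, -0.1669, 0.1041]
ee_rot: [-3.141, 0.001, -0.002]
force: [0.9, 1.0, -0.1]
width: 0.0392
gripper_force: 25.0
```

Call:
move_arm(rows="0 0 0 -0.0066 -0.0607 0 0.02;0 0 0 -0.0066 -0.0607 0 0.02;0 0 0 -0.0066 -0.0607 0 0.02;0 0 0 -0.0066 -0.0607 0 0.02;0 0 0 -0.0066 -0.0607 0 0.02;0 0 0 -0.0066 -0.0607 0 0.02;0 0 0 -0.0066 -0.0607 0 0.02;0 0 0 -0.0066 -0.0607 0 0.02")

```text
t: 45.35
eef_pos: [0.566, 0.3197, 0.1044]
ee_rot: [3.141, 0.001, 0.0]
force: [1.3, 0.4, -0.8]
width: 0.0388
gripper_force: 25.0
```

Call:
move_arm(rows="0 0 0 0 0 0 0.02;0 0 0 0 0 0.035 0.02;0 0 0 0 0 0.03 0.02;0 0 0 0 0 0.005 0.02;0 0 0 0 0 0 0.02;0 0 0 0 0 0 0.02")

```text
t: 46.1
eef_pos: [0.5677, 0.3183, 0.0364]
ee_rot: [-3.14, -0.002, 0.0]
force: [0.5, 0.3, -1.6]
width: 0.0389
gripper_force: 25.0
```

Call:
move_arm(rows="0 0 0 0 0 0.004 0.02;0 0 0 0 0 0.002 0.02;0 0 0 0 0 0.001 0.02;0 0 0 0 0 0 0.02")

```text
t: 46.6
eef_pos: [0.5671, 0.3181, 0.0299]
ee_rot: [-3.141, -0.001, 0.001]
force: [-5.1, -1.5, 12.6]
width: 0.039
gripper_force: 25.0
```

Call:
move_arm(rows="0 0 0 0 0 -0.001 0.05;0 0 0 0 0 0 0.05;0 0 0 0 0 0 0.05;0 0 0 0 0 -0.03 0.05;0 0 0 0 0 -0.04 0.05;0 0 0 0 0 -0.035 0.05;0 0 0 -0.0102 0.06 0 0.05;0 0 0 -0.0102 0.06 0 0.05")

```text
t: 47.6
eef_pos: [0.5461, 0.1971, 0.1342]
ee_rot: [-3.141, -0.0, 0.001]
force: [-0.4, -1.0, 0.2]
width: 0.0499
gripper_force: 0.0
```

Call:
move_arm(rows="0 0 0 -0.0102 0.06 0 0.045;0 0 0 -0.0102 0.06 0 0.045;0 0 0 -0.0102 0.06 0 0.045;0 0 0 -0.0102 0.06 0 0.045;0 0 0 -0.0102 0.06 0 0.045;0 0 0 -0.0102 0.06 0 0.045;0 0 0 -0.0102 0.06 0 0.045;0 0 0 -0.0102 0.06 0 0.045")

```text
t: 48.6
eef_pos: [0.4645, -0.284, 0.1342]
ee_rot: [3.141, -0.0, 0.0]
force: [1.7, 0.1, 0.2]
width: 0.0452
gripper_force: 0.0
```

Call:
move_arm(rows="0 0 0 -0.0102 0.06 0 0.045;0 0 0 0 0 0 0.045;0 0 0 0 0 0 0.045")

```text
t: 48.98
eef_pos: [0.4543, -0.3422, 0.1336]
ee_rot: [-3.141, 0.001, -0.001]
force: [0.3, -0.4, -0.0]
width: 0.045
gripper_force: 0.0
```

```bash
python3 -c "
from h import *
find('m5')"
```

```text
blob [ 294  215   37   43 1014] [311.8 235. ] enc (312.0, 235.9, 21.2) expect [309.6 239.6]
px (np.float64(312.5), np.float64(240.129)) world [ 0.4532 -0.3432  0.025 ] diam 0.0237 TCP [ 0.4547 -0.3416  0.1338] t 49.025 go tool [-0.0015  0.0016  0.1088]
```

Call:
move_arm(rows="0 0 0 -0.002 0.0015 0.035 0.045;0 0 0 0 0 0.04 0.045;0 0 0 0 0 0.036 0.045;0 0 0 0 0 0 0.045;0 0 0 0 0 0 0.01;0 0 0 0 0 0 0.01;0 0 0 0 0 0 0.01;0 0 0 0 0 -0.02 0.01")

```text
t: 50.02
eef_pos: [0.4521, -0.3433, 0.0429]
ee_rot: [-3.141, 0.001, -0.0]
force: [-0.2, 0.5, -0.9]
width: 0.0238
gripper_force: 25.0
```

Call:
move_arm(rows="0 0 0 0 0 -0.02 0.01;0 0 0 0.0373 -0.047 0 0.01;0 0 0 0.0373 -0.047 0 0.01;0 0 0 0.0373 -0.047 0 0.01;0 0 0 0.0373 -0.047 0 0.01;0 0 0 0.0373 -0.0468 0 0.01;0 0 0 0 0 0.026 0.01;0 0 0 0 0 0 0.01")

```text
t: 51.02
eef_pos: [0.6378, -0.1082, 0.0355]
ee_rot: [-3.142, 0.004, 0.001]
force: [-0.3, 0.2, -0.0]
width: 0.024
gripper_force: 25.0
```

Call:
move_arm(rows="0 0 0 0 0 0 0.01;0 0 0 0 0 0 0.01")

```text
t: 51.28
eef_pos: [0.6396, -0.1095, 0.0384]
ee_rot: [-3.142, -0.002, -0.001]
force: [0.1, 0.9, 0.2]
width: 0.0242
gripper_force: 25.0
```

```bash
sed -i 's#for v in range(300,180,-1)#for v in range(285,180,-1)#' h.py; python3 -c "
from h import *
held('h7',.021,.0125)"
```

```text
edge row 266 axis x in tool -0.0003 TCP [ 0.6396 -0.1095  0.0384] f [0.1 0.9 0.2]
```

View pics/h7c.png

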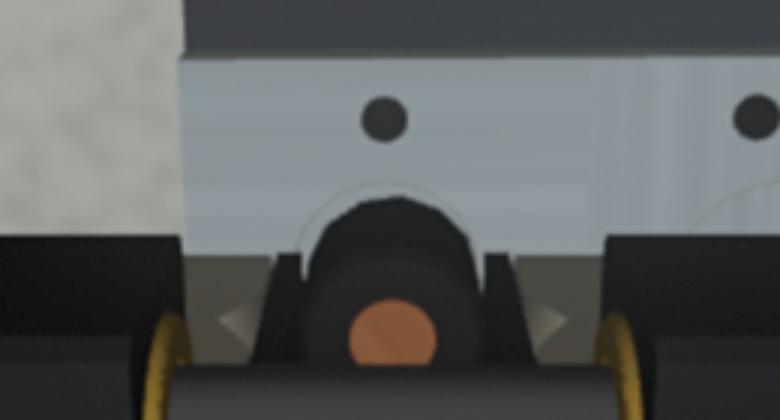

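Mount 5 is just above bore 1, about 2 px right of its centre. Let it settle, then nudge.

Call:
move_arm(rows="0 0 0 0 0 0 0.01;0 0 0 0 0 0 0.01")

```text
t: 51.58
eef_pos: [0.6393, -0.109, 0.0375]
ee_rot: [-3.142, -0.001, -0.0]
force: [0.2, 0.6, 0.3]
width: 0.0238
gripper_force: 25.0
```

Call:
move_arm(rows="0 0 0 -0.0006 -0.0006 0.004 0.01;0 0 0 0 0 0.003 0.01;0 0 0 0 0 0.002 0.01;0 0 0 0 0 0.001 0.01;0 0 0 0 0 0.001 0.01;0 0 0 0 0 0 0.01")

```text
t: 52.32
eef_pos: [0.6387, -0.1081, 0.026]
ee_rot: [3.142, 0.0, 0.0]
force: [-0.1, -0.6, 0.6]
width: 0.024
gripper_force: 25.0
```

Call:
move_arm(rows="0 0 0 0 0 0.001 0.01;0 0 0 0 0 0 0.04;0 0 0 0 0 0 0.04;0 0 0 0 0 0 0.04;0 0 0 0 0 0 0.04;0 0 0 0 0 0 0.04")

```text
t: 53.08
eef_pos: [0.6387, -0.1082, 0.025]
ee_rot: [3.142, 0.0, 0.0]
force: [-0.6, -0.0, 0.0]
width: 0.0399
gripper_force: 0.0
```

Call:
move_arm(rows="0 0 0 0 0 0 0.01;0 0 0 0 0 0 0.01;0 0 0 0 0 0 0.01;0 0 0 0 0 0 0.01;0 0 0 0 0 -0.04 0.01;0 0 0 0 0 -0.04 0.01;0 0 0 0 0 0 0.01")

```text
t: 53.95
eef_pos: [0.641, -0.1081, 0.109]
ee_rot: [-3.141, -0.007, 0.001]
force: [-0.1, -1.2, -0.6]
width: 0.0238
gripper_force: 25.0
```

Call:
move_arm(rows="0 0 0 -0.026 -0.053 0 0.01;0 0 0 -0.026 -0.053 0 0.01;0 0 0 -0.026 -0.053 0 0.01;0 0 0 -0.026 -0.053 0 0.01;0 0 0 0 0 0.035 0.01;0 0 0 0 0 0.03 0.01;0 0 0 0 0 0.005 0.01;0 0 0 0 0 0 0.01")

```text
t: 54.95
eef_pos: [0.5347, 0.1036, 0.0351]
ee_rot: [3.141, 0.0, 0.0]
force: [-0.5, -0.3, 1.1]
width: 0.0238
gripper_force: 25.0
```

Call:
move_arm(rows="0 0 0 0 0 0 0.01;0 0 0 0 0 0.004 0.01;0 0 0 0 0 0.002 0.01;0 0 0 0 0 0.001 0.01;0 0 0 0 0 0 0.01")

```text
t: 55.58
eef_pos: [0.535, 0.1039, 0.0298]
ee_rot: [-3.141, -0.001, 0.001]
force: [-5.6, -0.2, 17.3]
width: 0.0241
gripper_force: 25.0
```

Release, retract upward and aside for a final check.

Call:
move_arm(rows="0 0 0 0 0 -0.001 0.045;0 0 0 0 0 0 0.045;0 0 0 0 0 0 0.045;0 0 0 0 0 -0.04 0.045;0 0 0 0 0 -0.05 0.045;0 0 0 0 -0.03 -0.05 0.06;0 0 0 0 -0.03 -0.02 0.06;0 0 0 0 -0.04 0 0.06")

```text
t: 56.58
eef_pos: [0.5355, 0.205, 0.1914]
ee_rot: [-3.139, -0.003, -0.001]
force: [0.8, -0.5, -1.1]
width: 0.0591
gripper_force: 0.0
```

Call:
move_arm(rows="0 0 0 0 0 0 0.06;0 0 0 0 0 0 0.06")

```text
t: 56.82
eef_pos: [0.5342, 0.2037, 0.1885]
ee_rot: [3.141, 0.001, 0.001]
force: [-0.3, 0.0, -0.2]
width: 0.0599
gripper_force: 0.0
```

Run:
```python
from h import *
s=arm.get_state();print(s["t"],s["eef_pos"],s["force"])
p,d=arm.grab_frame("wrist");cv2.imwrite("pics/end.png",p)
```

```text
56.825 [0.53419714 0.2036598  0.18850181] [-0.28766023  0.036632   -0.21138039]
```

View pics/end.png

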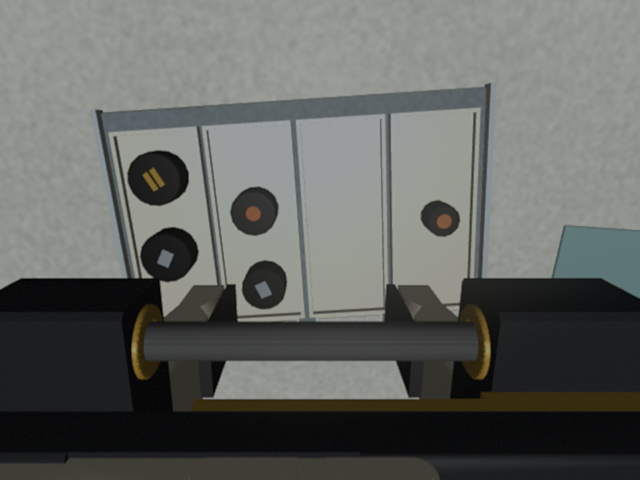

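All five mounts lie flat in the right trays: two 40 mm at (158,178) and (169,254), two 35 mm at (254,212) and (264,285), and the 25 mm at (440,218).

```bash
python3 -c "
from station import arm
print(arm.job_done())"
```

```text
the job is handed in; nothing more can be done
None
```

I tried all five mounts in the gauge in order, stored them (first and third in tray 3, second and fourth in tray 4, fifth in tray 1) and handed the job in at about 57 s; the hand-in returned no verdict.

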